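# Receiver cup under the red delivery head

## Task

Set the receiver cup fully down on the two alignment pegs of the sliding carriage and let go of it. Then pull the carriage's spring plunger up by its black knob, slide the carriage with the cup until it stands under the delivery head with the red cap, and release the plunger so that its pin drops fully home in the hole there. Do not knock the glass heads, and leave the bottle, the flask and the beaker where they stand, upright.

Things in the scene. Friction and masses are not known exactly. Their poses are not given: they have to be found in the camera images.
- cup_mid (a point): receiver cup: clear round cup, outside diameter 50 mm, on a blue foot plate 56 x 90 x 10 mm (x, y, z) with two round through holes of 11 mm at y = -34 and +34 mm. 90 mm tall in all, about 0.16 kg, stands upright on the bench. This point is on its axis, 45 mm above its underside; y along the foot's long side. Either way round fits the pegs
- seat (a point): top of the white carriage deck (84 x 104 mm here, 42 mm above the bench) midway between its two steel pegs at y = -34 and +34 mm, 8 mm in diameter, 15 mm high, the top 5 mm tapered. z up, y along the rail, x across it away from the robot. Cup seated: its foot flat on the deck, its point 45 mm above this one
- carriage (a joint): carriage along the rail, m, grows along the seat's +y, range -0.14 to 0.14. The strip has 11 mm holes at -0.13, -0.08, 0, 0.08 and 0.13; at 0 it starts, locked; at each of the others the seat's centre is exactly under one of the four heads (which one varies). The pin has 1.5 mm of play either way. About 2 N of drag
- plunger (a joint): pull of the spring plunger on the carriage, m: 0 = pin home, 10 mm down in a hole; above 0.010 it is clear of the strip (between holes it rests on the strip at 0.010); 0.018 = stop. The spring pulls it down with about 3 N at 0, 7 N at 0.010, 11 N at the stop
- knob (a point): centre of the plunger's black knob (red dot on top): upright cylinder 26 mm in diameter, 24 mm high, 76 mm above the bench with the pin home; rises with the plunger. On the carriage, 110 mm from the seat along the seat's -x (robot's side). Below it a steel sleeve, 20 mm in diameter, 18 mm high, on the deck (top 42 mm above the bench). Dragged lifted along the rail, it takes the carriage with it
- head_red: fixed delivery head with a red cap (amber glass; the one to be served), fragile. Origin on the bench straight below its outlet tip, x away from the robot as the rail's. Tip 150 mm above the bench; slim glass bulb 24 mm, cap 29 mm in diameter, top at 236 mm. Steel post, 12 mm thick, 207 mm high, at x = +70 mm, with an arm to the bulb at 190 mm; nothing on the robot's side
- head_blue: fixed delivery head with a blue cap (clear glass), fragile. Origin on the bench straight below its outlet tip, x away from the robot as the rail's. Tip 150 mm above the bench; slim glass bulb 24 mm, cap 29 mm in diameter, top at 236 mm. Steel post, 12 mm thick, 207 mm high, at x = +70 mm, with an arm to the bulb at 190 mm; nothing on the robot's side
- head_green: fixed delivery head with a green cap (clear glass), fragile. Origin on the bench straight below its outlet tip, x away from the robot as the rail's. Tip 150 mm above the bench; slim glass bulb 24 mm, cap 29 mm in diameter, top at 236 mm. Steel post, 12 mm thick, 207 mm high, at x = +70 mm, with an arm to the bulb at 190 mm; nothing on the robot's side
- head_black: fixed delivery head with a black cap (clear glass), fragile. Origin on the bench straight below its outlet tip, x away from the robot as the rail's. Tip 150 mm above the bench; slim glass bulb 24 mm, cap 29 mm in diameter, top at 236 mm. Steel post, 12 mm thick, 207 mm high, at x = +70 mm, with an arm to the bulb at 190 mm; nothing on the robot's side
- reagent_mid (a point): bystander: amber reagent bottle, 56 mm in diameter, 135 mm tall; this point is on its axis half-way up
- flask_mid (a point): bystander: conical glass flask, 64 mm in diameter at the foot, 100 mm tall; this point is on its axis half-way up
- beaker_mid (a point): bystander: small white beaker, 54 mm in diameter, 55 mm tall; this point is on its axis half-way up
Things that resemble listed ones, but are neither listed nor needed, are in the scene too. What is shaped like the part that bears cup_mid but pink or yellow is not meant.

How it is judged:
By the outcome, as a careful person would: the job done as asked, in the order asked, and still so for the second after the job is handed in, with the robot touching nothing.
It also fails if it takes over 59 s, if anything falls off the work surface, if the arm or the gripper's body presses on something with over 40 N, if the wrist force passes 120 N, or if a joint passes its speed limit or range.

## Robot

A 7-joint arm with a two-finger parallel gripper is mounted at the origin on the work surface. World frame = base frame: x ahead of the robot, y to its left, z up, the work surface at z = 0. Lengths are in m, angles in degrees, forces in N, time in s.
With the tool pointing down it reaches from about 0.35 to 0.775 m from the base axis. Payload 3.1 kg.
Tool frame: the origin (TCP) lies at the centre of the arm's flange, where the gripper is bolted on; the fingertips stand 173 mm ahead of it and the grasp point (between the pads) lies 155 mm ahead of it (bot.tip_extent is the distance from the TCP to the fingertips, in m); y points along the fingers, z is the direction in which the jaws open and shut, and the axes are right-handed (so a half turn about y gives the same grasp; the last joint's range is limited). The gripper opens to 85 mm and grips with 20 to 120 N. Pads are 22 mm wide; open, the fingers measure 114 mm over their backs; the gripper's body (76 mm by 85 mm) begins 54 mm behind the grasp point. The pads swing forward as they close: fully open they stand 13 mm farther back than shut.
Start: joints at [62.355, 17.813, 0.802, 86.603, -0.252, 75.585, -1.558], TCP at [0.235, -0.497, 0.405] pointing down, gripper open.
Joint ranges: [-154.91, 154.91], [-16.99, 109.72], [-72.82, 74.43], [7.12, 147.25], [-82.49, 262.49], [11.32, 116.49], [-174.64, 174.64]. Speed limits (degrees/s): [159.86, 159.86, 180, 180, 180, 180, 180].

## Interface

Orientations are given as a 3x3 rotation matrix whose columns are the frame's x, y, z axes.
In Python, from bench import bot gives the robot as it stands.
- The arm moves only by the tool servo_tool, never from a script. Its argument "series" is a list that holds one entry, the list of rows, each a list of 4 numbers: the shift along the tool's x, y, z in cm, then the turn about the tool's y in rad. A call has exactly 8 rows; each row is the pose to reach, as a shift and turn from the pose commanded when the call began, along the tool's axes at that moment; what a row does not reach only later rows make up. A row lasts 1/8 s, in which the tool goes at most 62.5 mm and 10.7 degrees, less where a joint would pass 70% of its speed; a pose out of reach is approached as far as the arm can. A call with a gripper value outside its range is refused whole. "jaw" is the closure, from 0 (fully open) to 1 (shut), set as the call begins (left out, the last holds). The fingers move at their own pace and stop on an object; "grip_force" is the grip in N (left out, the last holds). Time passes only in rows, so rows that repeat a pose let the fingers close, or fill a call up. It gives the time, the measured TCP pose, the force and the opening at its end, in the units of the state.
- bot.observe(): the state, without advancing time (a new reading comes with each control period).
- bot.snapshot(name): name is "scene" or "side" or "wrist"; returns a dict with "pixels" (420x560x3 uint8, red, green, blue), "camera_matrix" (3x3 intrinsics, pixels), "cam_to_world" (4x4, takes a point from camera to world coordinates). Camera axes: x right, y down, z forward; pixel columns grow to the right and rows downward; lengths in m; the calibration is good to about 2 mm. A picture is of the moment at which its call begins. There is no depth.
- bot.sign_off(): hands the job in, once; it reports no verdict.
Trained networks look in the newest picture that a camera, given by its name, has taken for a name from the list of things; names that differ only in an ending like _2 or _b are one class to them, and where a whole thing is asked for, a point or a joint stands for the part that bears it (a point fixed in the world has none). Each returns a list of dicts, best first, with "confidence" (0 to 1); they miss things now and then, are a little off and sometimes report something else, mostly with a low value. They report only what shows in the picture. A call takes as long as a camera call. They do not tell look-alikes from the thing itself.
- bot.search_frame(query, camera): "rect" ([centre column, centre row, width, height] in pixels, round what is visible of it).
- bot.regions_of(query, camera): "pixels" (420x560 bool, what is visible of it) and "rect" ([centre column, centre row, width, height] in pixels, round what is visible of it).
The state is a dict: "t": time; "q": joint angles; "joint_velocities": joint speeds; "joint_torque": joint torques, N m; "ee_pos": TCP position; "tool_rot": TCP orientation; "ft_force": force on the tool from outside, world axes, zero at the start; "torque": the same for the moment, N m; "gripper_width": finger opening in m.
Only numpy, scipy, OpenCV 4.12 (cv2) and the standard library are available. Lean on these libraries where they do the work, as an engineer would, in place of code of your own. Each camera call takes 0.05 s, during which the arm holds its last target. There are 200 camera calls.

## Working session

There is one attempt and no reset: what is moved stays moved. The work goes in short steps, Python scripts to look and compute and a tool call to move; the robot and the scene stay as the last step left them, time stands still between calls to the robot, and variables do not carry over. Pictures are saved under pics/ and viewed, about 8 in all and at most 12, crops included, and the job is handed in when it is done.

Besides the shell and the picture viewer there is one more tool, called after "Emit:" as name(argument=value, ...) on one line, values as JSON. servo_tool: Moves the arm, as the interface text tells. Its arguments: {"type":"object","properties":{"series":{"type":"array"},"jaw":{"type":"number"},"grip_force":{"type":"number"}},"required":["series"]}

```bash
mkdir -p pics; cat > h.py <<'E'
import numpy as np, cv2
from bench import bot
def snap(n,f=None):
    s=bot.snapshot(n)
    if f: cv2.imwrite('pics/'+f,s['pixels'][:,:,::-1])
    return s
def ray(s,u,v):
    K=np.array(s['camera_matrix']);T=np.array(s['cam_to_world'])
    d=T[:3,:3]@np.linalg.solve(K,[u,v,1]); return T[:3,3],d
def onz(s,u,v,z):
    o,d=ray(s,u,v); return o+d*(z-o[2])/d[2]
def proj(s,P):
    K=np.array(s['camera_matrix']);T=np.array(s['cam_to_world'])
    p=K@(T[:3,:3].T@(np.array(P)-T[:3,3])); return p[:2]/p[2]
def tri(obs):
    A=np.zeros((3,3));b=np.zeros(3)
    for s,u,v in obs:
        o,d=ray(s,u,v); d=d/np.linalg.norm(d); M=np.eye(3)-np.outer(d,d); A+=M;b+=M@o
    return np.linalg.solve(A,b)
E
python3 - <<'E'
from h import *
np.set_printoptions(precision=4,suppress=True)
o=bot.observe();print(o['t'],o['ee_pos'],o['tool_rot'],o['gripper_width'],bot.tip_extent)
ims=[]
for c in ['scene','side','wrist']:
    s=snap(c,c+'0.png');print(c,s['cam_to_world'])
    for q in ['cup_mid','seat','carriage','knob','plunger','head_red','head_blue','head_green','head_black','reagent_mid','flask_mid','beaker_mid']:
        r=bot.search_frame(q,c);print(q,[(np.round(x['rect']).astype(int).tolist(),round(x['confidence'],2)) for x in r[:4]])
E
```

```text
0.0 [ 0.2345 -0.4971  0.4036] [[-0.9044 -0.0011  0.4267]
 [-0.4267  0.0021 -0.9044]
 [ 0.0001 -1.     -0.0024]] 0.08550809883043117 0.1734
scene [[-0.1294  0.827  -0.5471  1.3056]
 [ 0.9915  0.0987 -0.0853  0.2686]
 [-0.0166 -0.5534 -0.8327  1.2929]
 [ 0.      0.      0.      1.    ]]
cup_mid [([413, 253, 26, 38], 0.85), ([320, 255, 34, 40], 0.82), ([363, 186, 31, 38], 0.8), ([365, 279, 39, 40], 0.69)]
seat [([206, 232, 36, 63], 0.94), ([252, 200, 16, 24], 0.47), ([213, 209, 11, 12], 0.31)]
carriage [([204, 233, 42, 58], 0.82)]
knob [([213, 211, 7, 6], 0.45)]
plunger [([215, 209, 6, 12], 0.64)]
head_red [([149, 233, 22, 76], 0.73)]
head_blue [([167, 238, 22, 75], 0.82)]
head_green [([226, 246, 19, 79], 0.97), ([319, 196, 21, 34], 0.66)]
head_black [([246, 249, 15, 75], 0.77)]
reagent_mid []
flask_mid [([204, 234, 34, 64], 0.59), ([226, 246, 18, 76], 0.45)]
beaker_mid [([246, 250, 14, 73], 0.75), ([254, 201, 15, 21], 0.63)]
side [[-0.9048 -0.3131  0.2886  0.1539]
 [-0.4256  0.6423 -0.6374  0.9054]
 [ 0.0142 -0.6996 -0.7144  0.9403]
 [ 0.      0.      0.      1.    ]]
cup_mid [([296, 310, 45, 50], 0.96), ([225, 232, 35, 41], 0.92), ([180, 324, 49, 54], 0.7), ([177, 270, 38, 46], 0.61)]
seat [([285, 158, 67, 36], 0.68)]
carriage [([285, 159, 64, 37], 0.63)]
knob []
plunger [([307, 160, 11, 15], 0.5)]
head_red [([283, 107, 31, 69], 0.88), ([309, 158, 9, 11], 0.72)]
head_blue [([277, 113, 36, 63], 0.96), ([307, 161, 7, 12], 0.73)]
head_green [([246, 144, 32, 66], 0.89)]
head_black [([238, 154, 35, 63], 0.56)]
reagent_mid [([242, 273, 24, 51], 0.9)]
flask_mid [([297, 254, 26, 48], 0.89)]
beaker_mid [([318, 201, 16, 27], 0.65)]
wrist [[ 0.4267 -0.8695 -0.2488  0.298 ]
 [-0.9044 -0.41   -0.1181 -0.4655]
 [ 0.0007  0.2755 -0.9613  0.3747]
 [ 0.      0.      0.      1.    ]]
cup_mid []
seat []
carriage []
knob []
plunger []
head_red []
head_blue []
head_green []
head_black []
reagent_mid []
flask_mid []
beaker_mid []
```

```bash
python3 - <<'E'
import cv2
a=cv2.imread('pics/scene0.png')[120:320,120:460];b=cv2.imread('pics/side0.png')[60:370,120:400]
cv2.imwrite('pics/sc.png',cv2.resize(a,(800,470),interpolation=cv2.INTER_CUBIC))
cv2.imwrite('pics/sd.png',cv2.resize(b,(540,598),interpolation=cv2.INTER_CUBIC))
E
```

```text
(no output)
```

View pics/sc.png

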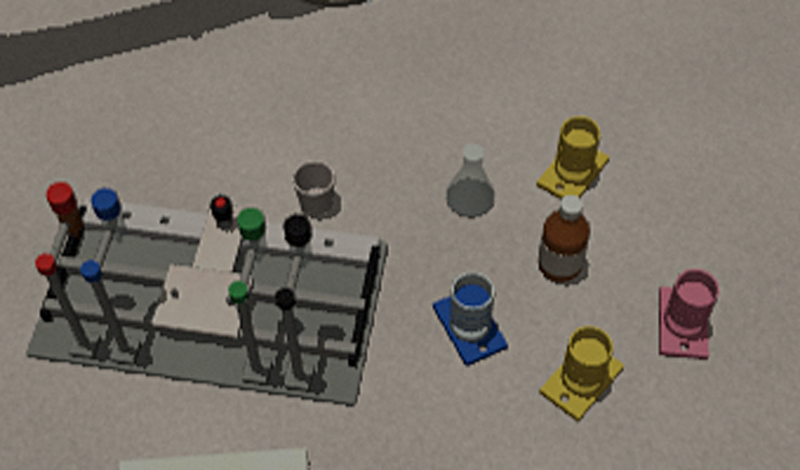

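View pics/sd.png

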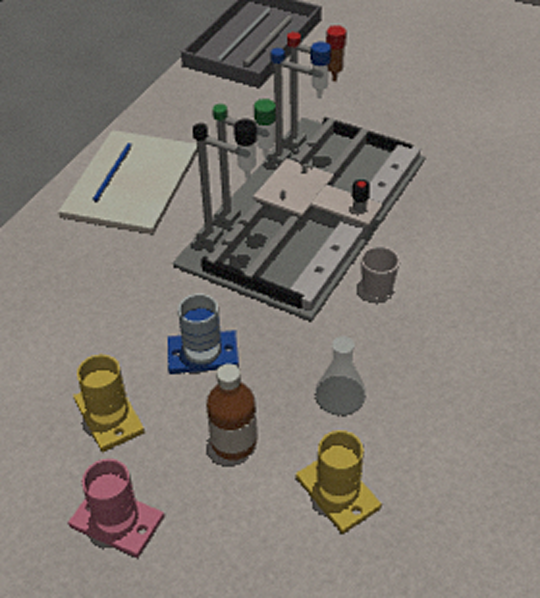

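Blue-foot cup: scene (320,254), side (224,234). Look-alikes: yellow at scene (365,186) and (368,280), pink at scene (413,254). The one with the blue foot is the one meant. The red cap is the leftmost head in scene, at (146,202). Measuring from the saved views next.

```bash
cat > m.py <<'E'
from h import *
np.set_printoptions(precision=4,suppress=True)
S={c:snap(c) for c in ['scene','side']}
def comps(im,lo,hi,lo2=None,hi2=None,amin=4):
    h=cv2.cvtColor(im,cv2.COLOR_RGB2HSV); m=cv2.inRange(h,lo,hi)
    if lo2: m|=cv2.inRange(h,lo2,hi2)
    n,l,st,ce=cv2.connectedComponentsWithStats(m)
    return [(ce[i].round(1).tolist(),st[i].tolist()) for i in range(1,n) if st[i,4]>=amin]
for c in S:
    im=S[c]['pixels']
    print(c,'red',comps(im,(0,150,70),(6,255,255),(172,150,70),(180,255,255)))
    print('blue',comps(im,(100,120,50),(125,255,255),amin=10))
    print('green',comps(im,(60,120,40),(90,255,255)))
    k=cv2.cvtColor(im,cv2.COLOR_RGB2GRAY); 
    print('black',[x for x in comps(im,(0,0,0),(180,255,45),amin=12) if 150<x[0][1]<270 or c=='side'][:12])
for c,(u,v,w,hh) in {'scene':(320,255,60,56),'side':(225,232,60,60)}.items():
    im=S[c]['pixels'];cr=im[v-hh//2:v+hh//2,u-w//2:u+w//2]
    cv2.imwrite(f'pics/cup_{c}.png',cv2.resize(cr,None,fx=6,fy=6,interpolation=cv2.INTER_CUBIC)[:,:,::-1])
a=cv2.imread('pics/cup_scene.png');b=cv2.imread('pics/cup_side.png')
h=max(a.shape[0],b.shape[0]);pad=lambda x:cv2.copyMakeBorder(x,0,h-x.shape[0],0,0,0)
cv2.imwrite('pics/cup.png',np.hstack([pad(a),pad(b)]))
E
python3 m.py
```

```text
scene red [([557.4, 105.5], [555, 103, 5, 7, 26]), ([144.8, 201.9], [140, 198, 11, 9, 79]), ([213.4, 205.6], [212, 204, 4, 4, 13]), ([138.6, 231.2], [135, 228, 8, 7, 45])]
blue [([163.9, 204.7], [159, 200, 11, 10, 81]), ([157.7, 234.2], [154, 231, 8, 7, 45]), ([320.4, 245.2], [314, 241, 14, 9, 102]), ([318.8, 262.5], [304, 247, 31, 28, 218]), ([209.6, 351.5], [182, 349, 56, 6, 135]), ([387.3, 382.1], [337, 352, 104, 55, 2881])]
green [([225.9, 213.2], [221, 209, 11, 10, 84]), ([220.7, 243.1], [217, 240, 8, 7, 44])]
black [([537.7, 158.0], [532, 149, 13, 19, 31]), ([547.1, 250.3], [527, 168, 33, 121, 938]), ([150.5, 216.3], [142, 203, 14, 26, 163]), ([214.3, 210.9], [210, 204, 9, 14, 81]), ([166.2, 210.1], [160, 206, 11, 8, 41]), ([246.0, 217.9], [241, 211, 11, 15, 129]), ([226.9, 219.0], [222, 215, 11, 8, 43]), ([358.2, 224.8], [350, 219, 19, 10, 44]), ([212.1, 257.8], [137, 225, 145, 63, 1861]), ([221.0, 231.0], [219, 226, 5, 10, 29]), ([355.6, 236.8], [349, 230, 18, 11, 38])]
side red [([497.6, 28.6], [496, 26, 5, 6, 10]), ([293.9, 78.0], [290, 74, 9, 11, 63]), ([272.1, 79.1], [269
[... 454 characters left out ...]
 9, 24]), ([86.1, 250.1], [83, 248, 8, 5, 10]), ([35.0, 257.3], [30, 251, 11, 13, 44]), ([81.3, 257.3], [73, 252, 15, 11, 48])]
green [([256.8, 117.3], [252, 112, 11, 13, 97]), ([233.6, 117.7], [231, 115, 6, 7, 36])]
black [([91.4, 72.8], [0, 0, 197, 145, 2100]), ([316.8, 13.5], [316, 0, 3, 28, 34]), ([425.8, 21.8], [412, 0, 26, 58, 347]), ([465.8, 26.1], [449, 0, 38, 63, 1260]), ([534.0, 89.0], [508, 0, 52, 171, 2367]), ([320.7, 36.4], [315, 31, 16, 9, 22]), ([359.6, 45.9], [351, 43, 19, 6, 20]), ([377.3, 50.0], [371, 48, 14, 5, 15]), ([247.3, 67.6], [217, 55, 66, 32, 300]), ([280.4, 72.5], [275, 65, 11, 16, 58]), ([255.7, 85.8], [248, 78, 16, 17, 18]), ([268.1, 86.5], [266, 84, 5, 7, 15])]
```

View pics/cup.png

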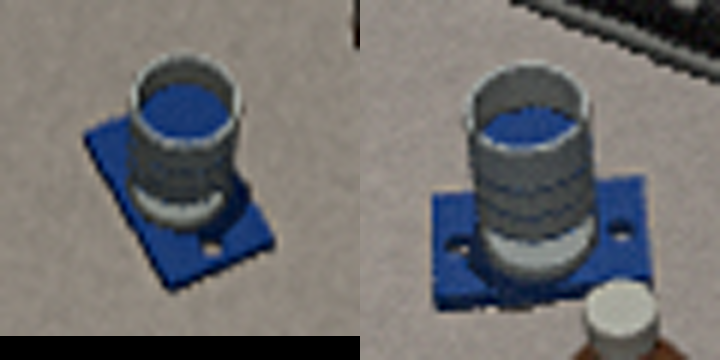

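Crop confirms the blue foot: near hole in scene at about (325.2,267.8), both holes in side at (211.2,243) and (238.3,240.2), and rim centres at scene (321,244.2) and side (223.3,220).

```bash
cat > c.py <<'E'
from h import *
np.set_printoptions(precision=4,suppress=True)
a=bot.snapshot('scene');b=bot.snapshot('side')
def t(n,pa,pb,z=None):
    print(n,tri([(a,*pa),(b,*pb)]), '' if z is None else (onz(a,*pa,z),onz(b,*pb,z)))
t('rim',(321,244.2),(223.3,220),.09)
H=[onz(b,211.2,243,.009),onz(b,238.3,240.2,.009)];print('holes side',H,np.linalg.norm(H[0]-H[1]),sum(H)/2,'scene',onz(a,325.2,267.8,.009))
d=H[0]-H[1];print('foot yaw',np.degrees(np.arctan2(d[1],d[0])))
t('knobdot',(213.4,205.6),(307,154.8),.088)
for n,pa,pb in [('red',(144.8,201.9),(293.9,78)),('blue',(163.9,204.7),(285.9,87.2)),('green',(225.9,213.2),(256.8,117.3)),
 ('redpost',(138.6,231.2),(272.1,79.1)),('bluepost',(157.7,234.2),(263.5,88.1)),('greenpost',(220.7,243.1),(233.6,117.7))]: t(n,pa,pb)
E
python3 c.py
```

```text
rim [0.6039 0.2559 0.0856] (array([0.6072, 0.2568, 0.09  ]), array([0.6013, 0.2583, 0.09  ]))
holes side [array([0.6318, 0.2777, 0.009 ]), array([0.5751, 0.24  , 0.009 ])] 0.06805503560788465 [0.6035 0.2589 0.009 ] scene [0.6344 0.2744 0.009 ]
foot yaw 33.60229025515301
knobdot [ 0.5172 -0.0574  0.0878] (array([ 0.5167, -0.058 ,  0.088 ]), array([ 0.5174, -0.0563,  0.088 ]))
red [ 0.621  -0.1924  0.2291] 
blue [ 0.6224 -0.1427  0.2271] 
green [0.6291 0.0178 0.2274] 
redpost [ 0.6916 -0.1953  0.2039] 
bluepost [ 0.6938 -0.1457  0.2018] 
greenpost [0.6999 0.0152 0.2015]
```

```bash
cat > go.py <<'E'
import sys
from h import *
# go.py x y z [jaw-axis yaw deg, mod 180]: shift (cm) in tool axes and turn about tool y (rad) from the measured pose
o=bot.observe();R=np.array(o['tool_rot']);p=np.array(o['ee_pos'])
x,y,z=map(float,sys.argv[1:4]);s=R.T@(np.array([x,y,z])-p)*100
yaw=np.degrees(np.arctan2(R[1,2],R[0,2]));tr=0
if len(sys.argv)>4: tr=-np.radians((float(sys.argv[4])-yaw+90)%180-90)
print('t %.2f'%o['t'],'p',np.round(p,4),'yaw %.2f'%yaw,'F',np.round(o['ft_force'],1),'w %.4f'%o['gripper_width'],'q',np.round(o['q'],0))
print('shift',np.round(s,2),'turn %.3f'%tr,'norm %.1f'%np.linalg.norm(s),'tilt',np.round(R[2],4))
E
python3 go.py 0.604 0.257 0.40 -56.4
```

```text
t 2.15 p [ 0.2347 -0.4974  0.4047] yaw -64.74 F [-0.3  1.3  0.2] w 0.0855 q [62. 18.  1. 87. -0. 76. -2.]
shift [-65.59   0.47 -52.47] turn -0.146 norm 84.0 tilt [ 0.e+00 -1.e+00  1.e-04]
```

Emit:
servo_tool(series=[[[-4.7,0,-3.75,0],[-9.4,0,-7.5,0],[-14.1,0,-11.25,0],[-18.8,0,-15,-0.03],[-23.5,0,-18.75,-0.06],[-28.2,0,-22.5,-0.09],[-32.9,0,-26.25,-0.12],[-37.6,0,-30,-0.146]]], jaw=0)

```text
t: 3.15
ee_pos: [0.4472, -0.064, 0.4051]
tool_rot: [[-0.832, 0.001, 0.554], [-0.554, -0.001, -0.832], [-0.001, -1.0, 0.001]]
ft_force: [1.0, -0.9, -0.4]
gripper_width: 0.085
```

```bash
python3 go.py 0.604 0.257 0.40 -56.4
```

```text
t 3.15 p [ 0.4472 -0.064   0.4051] yaw -56.35 F [ 1.  -0.9 -0.4] w 0.0850 q [ 27.   7. -23. 100.   3.  73. -53.]
shift [-30.83   0.5  -18.03] turn 0.001 norm 35.7 tilt [-6.0e-04 -1.0e+00  1.3e-03]
```

Emit:
servo_tool(series=[[[-5.1,0,-3.0,0],[-10.3,0,-6,0],[-15.4,0,-9,0],[-20.5,0.5,-12,0],[-25.7,0.5,-15,0],[-30.8,0.5,-18,0],[-30.8,0.5,-18,0],[-30.8,0.5,-18,0]]])

```text
t: 4.15
ee_pos: [0.6036, 0.2546, 0.3991]
tool_rot: [[-0.833, -0.001, 0.554], [-0.554, -0.001, -0.833], [0.001, -1.0, 0.001]]
ft_force: [1.0, -0.5, -0.3]
gripper_width: 0.0858
```

```bash
python3 go.py 0.604 0.257 0.40 -56.4; python3 - <<'E'
from h import *
s=snap('wrist','w1.png');im=s['pixels']
print(np.array(s['cam_to_world']).round(4).tolist())
cv2.imwrite('pics/w1.png',im[:,:,::-1])
np.set_printoptions(precision=1,suppress=True)
print(proj(s,[.604,.257,.09]),proj(s,[.632,.277,.01]),proj(s,[.575,.24,.01]))
E
```

```text
t 4.15 p [0.6036 0.2546 0.3991] yaw -56.37 F [ 1.  -0.5 -0.3] w 0.0858 q [ -8.  34. -30.  67.  16.  83. -91.]
shift [-0.17 -0.09 -0.18] turn 0.001 norm 0.3 tilt [ 1.3e-03 -1.0e+00  6.0e-04]
[[0.5538, -0.8003, -0.2298, 0.6619], [-0.8327, -0.5318, -0.1543, 0.2953], [0.0013, 0.2768, -0.9609, 0.369], [0.0, 0.0, 0.0, 1.0]]
[276.9 188.1] [275.8 134.7] [275.1 200.9]
```

View pics/w1.png

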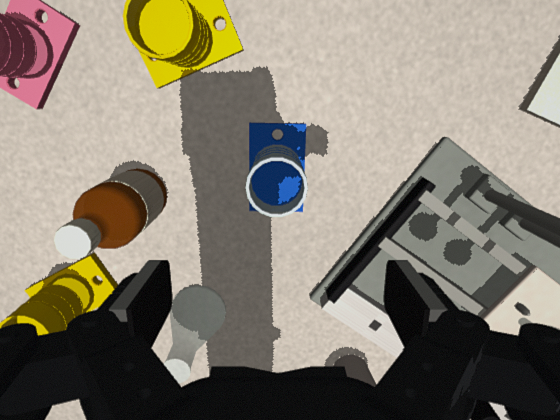

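Wrist view: the blue cup's rim centre is at (276.5,187), and I predicted (276.9,188.1). Its foot edges are vertical in the image, at columns 249 and 306, so the jaw yaw is right. The hole is at (277.5,134). Descending.

Emit:
servo_tool(series=[[[-0.2,4,-0.15,0],[-0.2,9,-0.15,0],[-0.2,13.5,-0.15,0],[-0.2,16.5,-0.15,0],[-0.2,18.3,-0.15,0],[-0.2,18.9,-0.15,0],[-0.2,18.9,-0.15,0],[-0.2,18.9,-0.15,0]]])

```text
t: 5.2
ee_pos: [0.6049, 0.2575, 0.2124]
tool_rot: [[-0.833, 0.003, 0.554], [-0.554, 0.001, -0.833], [-0.003, -1.0, 0.0]]
ft_force: [0.0, -0.8, 0.2]
gripper_width: 0.0852
```

Emit:
servo_tool(series=[[[0,0,0,0],[0,0,0,0],[0,0,0,0],[0,0,0,0],[0,0,0,0],[0,0,0,0],[0,0,0,0],[0,0,0,0]]], jaw=1, grip_force=35)

```text
t: 6.2
ee_pos: [0.6046, 0.2572, 0.2113]
tool_rot: [[-0.833, 0.001, 0.554], [-0.554, 0.0, -0.833], [-0.001, -1.0, 0.0]]
ft_force: [-1.5, 0.1, 5.4]
gripper_width: 0.0483
```

```bash
python3 go.py 0.604 0.257 0.33 -56.4
```

```text
t 6.20 p [0.6046 0.2572 0.2113] yaw -56.38 F [-1.5  0.1  5.4] w 0.0483 q [ -8.  42. -27.  81.  20.  62. -95.]
shift [ 5.000e-02 -1.187e+01 -1.000e-02] turn 0.000 norm 11.9 tilt [-9.e-04 -1.e+00  2.e-04]
```

Emit:
servo_tool(series=[[[0,-3,0,0],[0,-8,0,0],[0,-12,0,0],[2,-12.9,0.8,0],[6,-12.9,2.5,0],[11,-12.9,4.6,0],[15.5,-12.9,6.5,0],[17.4,-12.9,7.3,0]]])

```text
t: 7.2
ee_pos: [0.498, 0.0966, 0.338]
tool_rot: [[-0.835, -0.004, 0.551], [-0.551, -0.003, -0.835], [0.005, -1.0, 0.0]]
ft_force: [0.1, 0.4, -2.4]
gripper_width: 0.0482
```

Emit:
servo_tool(series=[[[1.5,0,2,-0.12],[3,0,4,-0.26],[4.5,0,6,-0.4],[6,0,8,-0.54],[7.5,0,10,-0.68],[8.7,0,11.6,-0.82],[9.7,0,12.7,-0.945],[9.7,0,12.7,-0.945]]])

```text
t: 8.2
ee_pos: [0.4888, -0.061, 0.3384]
tool_rot: [[-0.043, -0.003, 0.999], [-0.999, -0.0, -0.043], [0.0, -1.0, -0.003]]
ft_force: [0.1, 0.0, -2.4]
gripper_width: 0.0485
```

```bash
python3 go.py 0.6268 -0.062 0.31 -2.2
```

```text
t 8.20 p [ 0.4888 -0.061   0.3384] yaw -2.49 F [ 0.1  0.  -2.4] w 0.0485 q [ 35.  18. -37. 100.  11.  66.  -8.]
shift [-0.5  2.8 13.8] turn -0.005 norm 14.1 tilt [ 2.0e-04 -1.0e+00 -2.6e-03]
```

```bash
python3 - <<'E'
from h import *
s=snap('side');w=snap('wrist')
u,v=proj(s,bot.observe()['ee_pos']).astype(int);print(u,v,proj(s,np.array(w['cam_to_world'])[:3,3]))
v=max(v,110);cr=s['pixels'][v-110:v+110,u-130:u+130]
a=cv2.resize(cr,(390,330),interpolation=cv2.INTER_CUBIC);b=cv2.resize(w['pixels'],(400,300))
b=cv2.copyMakeBorder(b,0,30,0,0,0)
cv2.imwrite('pics/mix.png',np.hstack([a,b])[:,:,::-1])
cv2.imwrite('pics/w2.png',w['pixels'][:,:,::-1])
E
```

```text
323 76 [310.32654452 101.75326341]
```

View pics/mix.png

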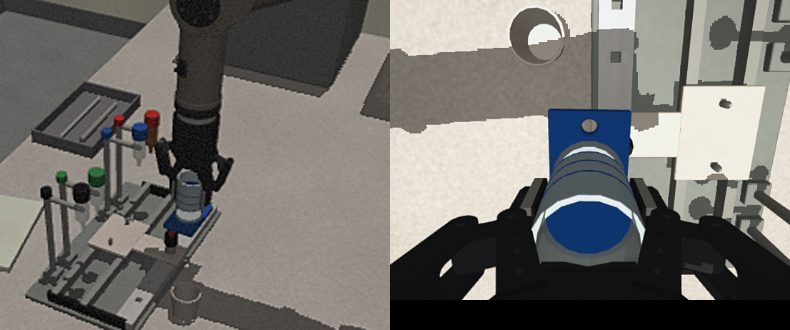

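No camera housing shows beside the gripper, and jaws along x keep clear of the heads. Both pegs show in the wrist view at about (469,144) and (455,234) full-frame. Zooming in to measure the pegs and the held foot.

```bash
python3 - <<'E'
import cv2,numpy as np
w=cv2.imread('pics/w2.png')
a=cv2.resize(w[115:265,410:510],(400,600),interpolation=cv2.INTER_CUBIC)
b=cv2.resize(w[140:290,210:350],(392,420),interpolation=cv2.INTER_CUBIC)
b=cv2.copyMakeBorder(b,0,180,0,0,0)
cv2.imwrite('pics/peg.png',np.hstack([a,b]))
E
```

```text
(no output)
```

View pics/peg.png

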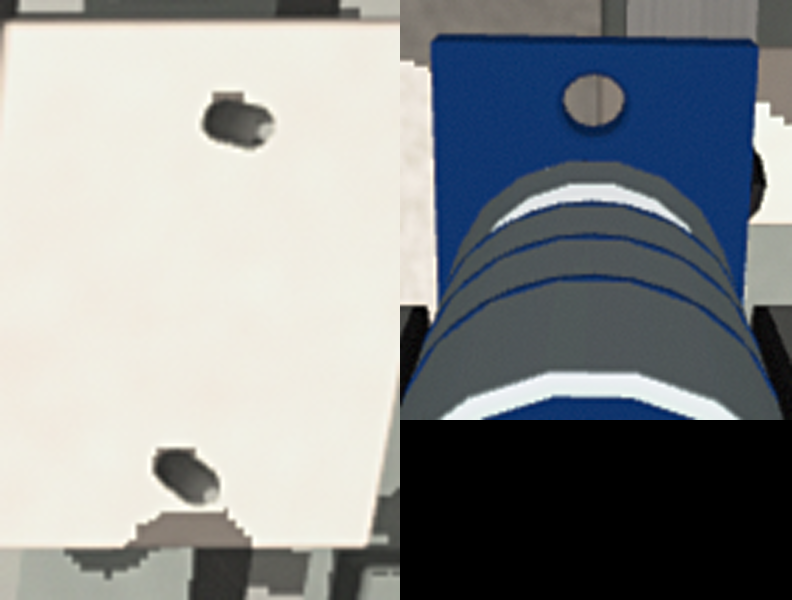

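```bash
python3 - <<'E'
from h import *
np.set_printoptions(precision=4,suppress=True)
s=bot.snapshot('wrist');o=bot.observe();p=np.array(o['ee_pos'])
P1=onz(s,476,147.2,.057);P2=onz(s,462.5,238.5,.057)
print('pegs',P1,P2,np.linalg.norm(P1-P2),'seat',(P1+P2)/2,'rail y yaw',np.degrees(np.arctan2(*(P1-P2)[1::-1])))
z=p[2]-.2113+.01
h=onz(s,279.3,175.8,z);L=onz(s,221.8,154.3,z);Rr=onz(s,336.8,155,z)
print('p',p,'hole',h,'corners',L,Rr,np.linalg.norm(L-Rr))
e=Rr-L;yaw=np.degrees(np.arctan2(e[1],e[0]));print('foot x yaw',yaw)
ey=np.array([-e[1],e[0],0])/np.linalg.norm(e)
print('centre from hole',h-.034*ey,'from edge',(L+Rr)/2-.045*ey)
# where a foot hole at TCP-axis-centred cup would show
print(proj(s,p*[1,1,0]+[0,0,z]+.034*ey))
# peg check from known
E
```

```text
pegs [ 0.629  -0.0252  0.057 ] [ 0.6265 -0.0936  0.057 ] 0.0683800188968476 seat [ 0.6277 -0.0594  0.057 ] rail y yaw 87.88041049645484
p [ 0.4893 -0.0584  0.3392] hole [ 0.4912 -0.023   0.1379] corners [ 0.4642 -0.0114  0.1379] [ 0.519  -0.014   0.1379] 0.05488964586417324
foot x yaw -2.665800907221851
centre from hole [ 0.4896 -0.0569  0.1379] from edge [ 0.4895 -0.0577  0.1379]
[278.6651 178.7584]
```

Emit:
servo_tool(series=[[[0,0,3,0],[-0.1,0,7,-0.005],[-0.3,0,10.5,-0.01],[-0.4,0.5,13,-0.01],[-0.4,2,13.8,-0.01],[-0.4,3.5,13.8,-0.01],[-0.4,4.8,13.8,-0.01],[-0.4,4.8,13.8,-0.01]]])

```text
t: 9.35
ee_pos: [0.6261, -0.0611, 0.2899]
tool_rot: [[-0.029, -0.004, 1.0], [-1.0, -0.0, -0.029], [0.001, -1.0, -0.004]]
ft_force: [-0.5, 0.6, -2.4]
gripper_width: 0.0482
```

```bash
python3 go.py 0.6277 -0.0594 0.253 -2.2; python3 - <<'E'
from h import *
np.set_printoptions(precision=4,suppress=True)
s=snap('wrist','w3.png')
q=snap('scene','s3.png');r=snap('side','d3.png')
w=s['pixels'][120:270,190:370]
u,v=proj(q,[.6277,-.0594,.08]).astype(int);u2,v2=proj(r,[.6277,-.0594,.08]).astype(int);print(u,v,u2,v2)
a=cv2.resize(w,(432,360),interpolation=cv2.INTER_CUBIC)
b=cv2.resize(q['pixels'][v-30:v+30,u-30:u+30],(360,360),interpolation=cv2.INTER_CUBIC)
cv2.imwrite('pics/pre.png',np.hstack([a,b])[:,:,::-1])
print('seat pegs proj',proj(s,[.629,-.0252,.057]),proj(s,[.629,-.0252,.042]))
E
```

```text
t 9.35 p [ 0.6261 -0.0611  0.2899] yaw -1.66 F [-0.5  0.6 -2.4] w 0.0482 q [ 25.  36. -33.  82.  20.  69. -12.]
shift [-0.18  3.69  0.17] turn 0.009 norm 3.7 tilt [ 5.0e-04 -1.0e+00 -4.3e-03]
204 240 271 145
seat pegs proj [282.4122 163.48  ] [282.1845 159.1637]
```

View pics/pre.png

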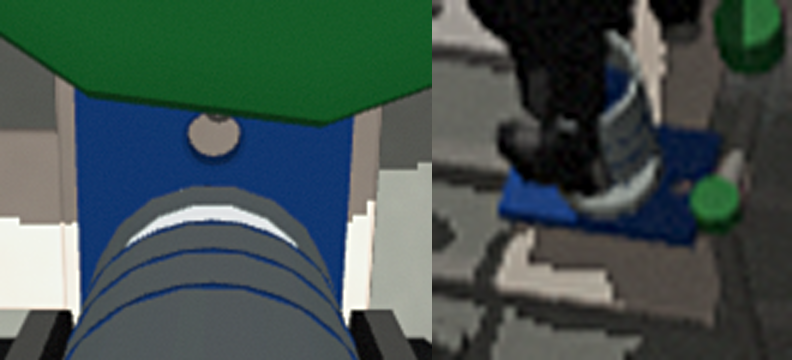

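```bash
python3 - <<'E'
from h import *
np.set_printoptions(precision=4,suppress=True)
s=bot.snapshot('wrist');p=np.array(bot.observe()['ee_pos']);z=p[2]-.2013;print(p)
h=onz(s,279.2,175.6,z);print('hole',h,z)
for zz in (.057,.052,.042): print(zz,proj(s,[h[0],h[1],zz]),proj(s,[h[0],h[1]+.001,zz]))
w=s['pixels'][160:190,262:298]
cv2.imwrite('pics/hole.png',cv2.resize(w,(720,600),interpolation=cv2.INTER_CUBIC)[:,:,::-1])
E
```

```text
[ 0.6276 -0.0609  0.2926]
hole [ 0.6296 -0.0252  0.0913] 0.09134068858039959
0.057 [278.8407 163.2409] [278.7916 161.5225]
0.052 [278.7978 161.7621] [278.7497 160.0807]
0.042 [278.7174 158.9966] [278.6713 157.3848]
```

View pics/hole.png

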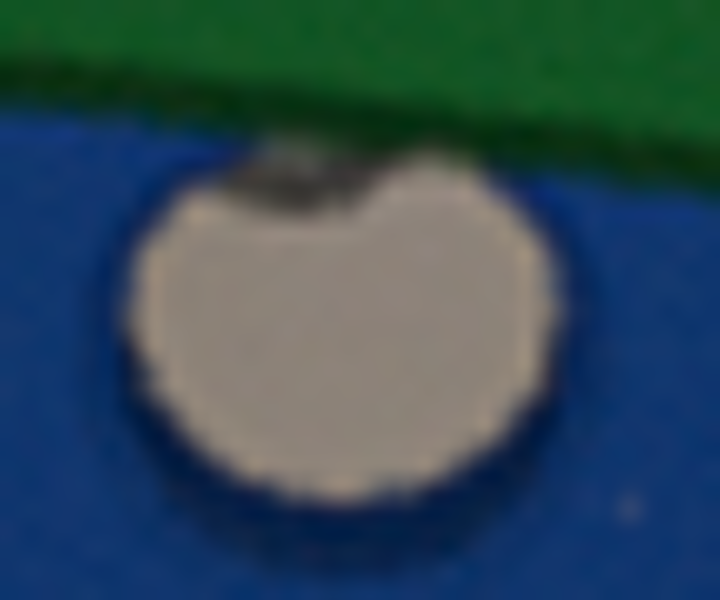

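The peg tip shows through the hole at about (277,166.5). For a perfect fit it would be near (278.6,165.4), so the offset is about -1 mm in x and -0.5 mm in y. I'll apply that and lower, watching the force.

Emit:
servo_tool(series=[[[0.05,0.5,-0.09,0],[0.05,1.2,-0.09,0],[0.05,1.8,-0.09,0],[0.05,2.2,-0.09,0],[0.05,2.5,-0.09,0],[0.05,2.8,-0.09,0],[0.05,3.0,-0.09,0],[0.05,3.0,-0.09,0]]])

```text
t: 10.55
ee_pos: [0.6265, -0.0613, 0.2616]
tool_rot: [[-0.029, -0.0, 1.0], [-1.0, -0.0, -0.029], [0.0, -1.0, -0.0]]
ft_force: [0.3, -0.7, -2.0]
gripper_width: 0.0481
```

```bash
python3 go.py 0.6277 -0.0594 0.253 -2.2
```

```text
t 10.55 p [ 0.6265 -0.0613  0.2616] yaw -1.66 F [ 0.3 -0.7 -2. ] w 0.0481 q [ 25.  37. -33.  83.  21.  66. -13.]
shift [-0.2   0.86  0.11] turn 0.009 norm 0.9 tilt [ 0.e+00 -1.e+00 -3.e-04]
```

No contact force with the pegs 6 mm in. Continuing down.

Emit:
servo_tool(series=[[[0,0.2,0,0],[0,0.4,0,0],[0,0.6,0,0],[0,0.75,0,0],[0,0.85,0,0],[0,0.95,0,0],[0,0.95,0,0],[0,0.95,0,0]]])

```text
t: 11.55
ee_pos: [0.6265, -0.0613, 0.2533]
tool_rot: [[-0.029, 0.0, 1.0], [-1.0, -0.0, -0.029], [0.0, -1.0, 0.0]]
ft_force: [-2.6, -0.5, 5.1]
gripper_width: 0.048
```

```bash
python3 go.py 0.6277 -0.0594 0.253 -2.2
```

```text
t 11.55 p [ 0.6265 -0.0613  0.2533] yaw -1.66 F [-2.6 -0.5  5.1] w 0.0480 q [ 25.  38. -33.  84.  21.  65. -13.]
shift [-0.19  0.03  0.11] turn 0.009 norm 0.2 tilt [ 5.e-04 -1.e+00  2.e-04]
```

Fz is +5.1 N at a height of 0.2533, so it is on the deck. Opening.

Emit:
servo_tool(series=[[[0,0,0,0],[0,0,0,0],[0,0,0,0],[0,0,0,0],[0,0,0,0],[0,0,0,0],[0,0,0,0],[0,0,0,0]]], jaw=0)

```text
t: 12.55
ee_pos: [0.6266, -0.0613, 0.2522]
tool_rot: [[-0.029, 0.0, 1.0], [-1.0, -0.0, -0.029], [0.0, -1.0, 0.0]]
ft_force: [0.0, -0.1, -0.7]
gripper_width: 0.0856
```

Emit:
servo_tool(series=[[[0,-2,0,0],[0,-5,0,0],[0,-9,0,0],[0,-11,0,0],[0,-11,-4,0],[0,-11,-8,0],[0,-11,-11,0],[0,-11,-11,0]]])

```text
t: 13.55
ee_pos: [0.5148, -0.058, 0.3624]
tool_rot: [[-0.029, -0.001, 1.0], [-1.0, -0.002, -0.029], [0.002, -1.0, -0.001]]
ft_force: [0.6, -0.4, 0.2]
gripper_width: 0.085
```

```bash
python3 go.py 0.517 -0.0575 0.31 -2.2; python3 - <<'E'
from h import *
s=snap('wrist','w4.png')
q=snap('side');r=snap('scene')
np.set_printoptions(precision=4,suppress=True)
for n,x in (('side',q),('scene',r)):
    h=cv2.cvtColor(x['pixels'],cv2.COLOR_RGB2HSV);m=cv2.inRange(h,(0,150,70),(6,255,255))|cv2.inRange(h,(172,150,70),(180,255,255))
    n_,l,st,ce=cv2.connectedComponentsWithStats(m);print(n,[(c.round(1).tolist(),int(k[4])) for c,k in zip(ce[1:],st[1:]) if k[4]>5])
u,v=proj(q,[.6277,-.0594,.08]).astype(int);u2,v2=proj(r,[.6277,-.0594,.08]).astype(int)
a=q['pixels'][v-40:v+40,u-45:u+45];b=r['pixels'][v2-40:v2+40,u2-45:u2+45]
t=np.hstack([cv2.resize(x,(393,350),interpolation=cv2.INTER_CUBIC) for x in (a,b)])
cv2.imwrite('pics/seat.png',t[:,:,::-1])
print('knob proj wrist',proj(s,[.517,-.0575,.088]))
E
```

```text
t 13.55 p [ 0.5148 -0.058   0.3624] yaw -1.66 F [ 0.6 -0.4  0.2] w 0.0850 q [ 33.  20. -37.  94.  13.  70.  -8.]
shift [-0.06  5.24  0.22] turn 0.009 norm 5.2 tilt [ 0.0018 -1.     -0.0012]
side [([498.3, 28.0], 13), ([294.0, 76.3], 37), ([271.9, 79.5], 35), ([307.1, 154.9], 8)]
scene [([557.4, 105.5], 26), ([144.8, 202.0], 80), ([138.6, 231.2], 45)]
knob proj wrist [280.908  202.3545]
```

View pics/seat.png

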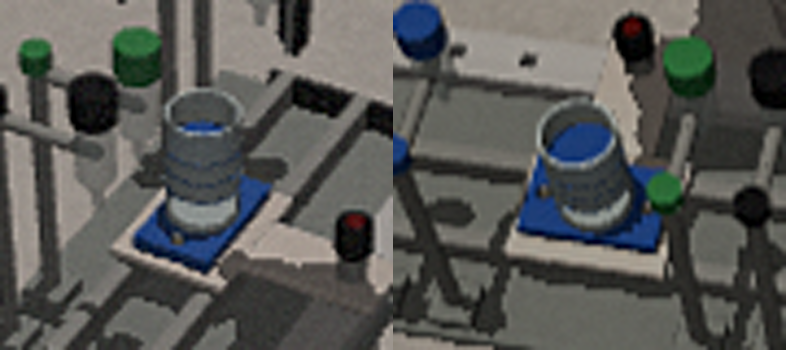

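The cup is seated on the deck: foot flat, pegs at scene crop (543,190) and side crop (178,238). Now locating the knob in the wrist picture.

```bash
python3 - <<'E'
from h import *
np.set_printoptions(precision=4,suppress=True)
im=cv2.imread('pics/w4.png');h=cv2.cvtColor(im,cv2.COLOR_BGR2HSV)
m=cv2.inRange(h,(0,150,70),(6,255,255))|cv2.inRange(h,(172,150,70),(180,255,255))
n_,l,st,ce=cv2.connectedComponentsWithStats(m);L=[(c,int(k[4])) for c,k in zip(ce[1:],st[1:]) if k[4]>20];print(L)
s=bot.snapshot('wrist');o=bot.observe();print(o['ee_pos'])
for c,k in L: print(onz(s,*c,.088))
E
```

```text
[(array([280.68  , 199.8667]), 225)]
[ 0.5175 -0.0582  0.3624]
[ 0.5201 -0.0556  0.088 ]
```

Emit:
servo_tool(series=[[[-0.15,4,0.05,0],[-0.15,8,0.05,0],[-0.15,10.5,0.05,0],[-0.15,12,0.05,0],[-0.15,12.7,0.05,0],[-0.15,12.7,0.05,0],[-0.15,12.7,0.05,0],[-0.15,12.7,0.05,0]]])

```text
t: 14.75
ee_pos: [0.5176, -0.0567, 0.2361]
tool_rot: [[-0.029, 0.002, 1.0], [-1.0, -0.0, -0.029], [0.0, -1.0, 0.002]]
ft_force: [0.6, 0.4, -0.7]
gripper_width: 0.0855
```

Emit:
servo_tool(series=[[[0,0,0,0],[0,0,0,0],[0,0,0,0],[0,0,0,0],[0,0,0,0],[0,0,0,0],[0,0,0,0],[0,0,0,0]]], jaw=1, grip_force=60)

```text
t: 15.75
ee_pos: [0.517, -0.0566, 0.2355]
tool_rot: [[-0.029, -0.001, 1.0], [-1.0, -0.0, -0.029], [0.0, -1.0, -0.001]]
ft_force: [-2.4, 0.2, 6.1]
gripper_width: 0.0243
```

Emit:
servo_tool(series=[[[0,-0.3,0,0],[0,-0.6,0,0],[0,-0.9,0,0],[0,-1.2,0,0],[0,-1.4,0,0],[0,-1.5,0,0],[0,-1.5,0,0],[0,-1.5,0,0]]])

```text
t: 16.75
ee_pos: [0.5169, -0.0567, 0.2499]
tool_rot: [[-0.029, -0.001, 1.0], [-1.0, 0.0, -0.029], [-0.0, -1.0, -0.001]]
ft_force: [1.1, -0.6, -9.9]
gripper_width: 0.0242
```

```bash
python3 go.py 0.517 -0.0575 0.25 -2.2; python3 - <<'E'
from h import *
np.set_printoptions(precision=4,suppress=True)
a=snap('side','d5.png');b=snap('scene','s5.png')
L=[]
for x,c in ((a,(307,152)),(b,(213,204))):
    h=cv2.cvtColor(x['pixels'],cv2.COLOR_RGB2HSV);m=cv2.inRange(h,(0,150,60),(6,255,255))|cv2.inRange(h,(172,150,60),(180,255,255))
    n_,l,st,ce=cv2.connectedComponentsWithStats(m);print([(q.round(1).tolist(),int(k[4])) for q,k in zip(ce[1:],st[1:]) if abs(q-np.array(c)).max()<15])
E
```

```text
t 16.75 p [ 0.5169 -0.0567  0.2499] yaw -1.66 F [ 1.1 -0.6 -9.9] w 0.0242 q [ 31.  27. -35. 102.  18.  57. -13.]
shift [ 0.08 -0.01  0.01] turn 0.009 norm 0.1 tilt [-0.e+00 -1.e+00 -8.e-04]
[([307.2, 151.0], 10)]
[]
```

Fz is -9.9 N, which puts the plunger at about 15–16 mm, clear of the strip. Sliding 130 mm along rail -y to the red head.

Emit:
servo_tool(series=[[[0.3,0,0,0],[1.0,0,0,0],[2.0,0,0,0],[3.0,0,-0.02,0],[4.2,0,-0.03,0],[5.4,0,-0.04,0],[6.4,0,-0.05,0],[7.0,0,-0.05,0]]])

```text
t: 17.85
ee_pos: [0.5142, -0.1278, 0.25]
tool_rot: [[-0.03, -0.001, 1.0], [-1.0, -0.0, -0.03], [0.001, -1.0, -0.001]]
ft_force: [-1.3, 1.7, -8.9]
gripper_width: 0.0241
```

Emit:
servo_tool(series=[[[1.0,0,-0.01,0],[2.0,0,-0.02,0],[3.2,0,-0.03,0],[4.3,0,-0.04,0],[5.2,0,-0.05,0],[5.8,0,-0.05,0],[6.0,0,-0.05,0],[6.0,0,-0.05,0]]])

```text
t: 18.85
ee_pos: [0.512, -0.1871, 0.25]
tool_rot: [[-0.029, -0.001, 1.0], [-1.0, -0.001, -0.029], [0.001, -1.0, -0.001]]
ft_force: [-4.2, -0.1, -9.7]
gripper_width: 0.0239
```

```bash
python3 go.py 0.5122 -0.1866 0.25 -2.2;python3 - <<'E'
from h import *
a=snap('side');h=cv2.cvtColor(a['pixels'],cv2.COLOR_RGB2HSV);m=cv2.inRange(h,(0,150,60),(6,255,255))|cv2.inRange(h,(172,150,60),(180,255,255))
n_,l,st,ce=cv2.connectedComponentsWithStats(m);print([(q.round(1).tolist(),int(k[4])) for q,k in zip(ce[1:],st[1:])], proj(a,[.5122,-.1866,.088+.0155]))
E
```

```text
t 18.85 p [ 0.512  -0.1871  0.25  ] yaw -1.68 F [-4.2 -0.1 -9.7] w 0.0239 q [ 42.  29. -33.  98.  18.  58.   1.]
shift [-0.05 -0.    0.02] turn 0.009 norm 0.1 tilt [ 9.0e-04 -1.0e+00 -1.3e-03]
[([559.0, 7.0], 1), ([559.0, 11.0], 1), ([554.0, 21.0], 1), ([497.2, 28.4], 28), ([555.5, 24.5], 2), ([554.0, 26.0], 1), ([558.0, 26.0], 1), ([557.0, 40.0], 1), ([558.0, 42.0], 1), ([554.0, 44.0], 1), ([557.0, 46.0], 1), ([557.5, 48.0], 2), ([553.0, 50.0], 1), ([556.0, 60.0], 1), ([559.0, 64.0], 1), ([559.0, 67.0], 1), ([294.0, 79.0], 89), ([271.9, 79.8], 41), ([326.2, 125.8], 8)] [326.47336513 125.37683809]
```

Knob is at the expected pixel (326,126). Lowering it gently while holding, to feel for the hole.

Emit:
servo_tool(series=[[[0,0.2,0,0],[0,0.4,0,0],[0,0.6,0,0],[0,0.8,0,0],[0,1.0,0,0],[0,1.1,0,0],[0,1.1,0,0],[0,1.1,0,0]]])

```text
t: 19.9
ee_pos: [0.512, -0.1871, 0.2397]
tool_rot: [[-0.029, -0.001, 1.0], [-1.0, -0.001, -0.029], [0.001, -1.0, -0.001]]
ft_force: [-6.6, -0.6, -4.2]
gripper_width: 0.024
```

Fz is -4.2 N at about 4.5 mm of pull, so the pin is already inside the hole. Lowering the rest and releasing.

Emit:
servo_tool(series=[[[0,0.1,0,0],[0,0.2,0,0],[0,0.3,0,0],[0,0.35,0,0],[0,0.35,0,0],[0,0.35,0,0],[0,0.35,0,0],[0,0.35,0,0]]])

```text
t: 20.9
ee_pos: [0.512, -0.187, 0.2365]
tool_rot: [[-0.029, -0.001, 1.0], [-1.0, -0.002, -0.029], [0.002, -1.0, -0.001]]
ft_force: [-6.6, -1.1, -3.5]
gripper_width: 0.0242
```

Emit:
servo_tool(series=[[[0,0,0,0],[0,0,0,0],[0,0,0,0],[0,0,0,0],[0,0,0,0],[0,0,0,0],[0,0,0,0],[0,0,0,0]]], jaw=0)

```text
t: 21.9
ee_pos: [0.5124, -0.1866, 0.2356]
tool_rot: [[-0.029, -0.0, 1.0], [-1.0, 0.0, -0.029], [-0.0, -1.0, -0.0]]
ft_force: [-0.7, 0.8, -0.7]
gripper_width: 0.0852
```

Emit:
servo_tool(series=[[[0,-2,0,0],[0,-5,0,0],[0,-9,0,0],[0,-13,-2,0],[0,-15,-5,0],[0,-15,-8,0],[0,-15,-8,0],[0,-15,-8,0]]])

```text
t: 22.9
ee_pos: [0.4328, -0.1842, 0.3858]
tool_rot: [[-0.029, 0.001, 1.0], [-1.0, -0.0, -0.029], [0.0, -1.0, 0.001]]
ft_force: [0.8, -0.7, -0.0]
gripper_width: 0.0853
```

```bash
python3 go.py 0.5122 -0.1866 0.25 -2.2;python3 - <<'E'
from h import *
np.set_printoptions(precision=4,suppress=True)
a=snap('side');b=snap('scene');w=snap('wrist')
D={}
for n,x in (('side',a),('scene',b),('wrist',w)):
    h=cv2.cvtColor(x['pixels'],cv2.COLOR_RGB2HSV);m=cv2.inRange(h,(0,150,60),(6,255,255))|cv2.inRange(h,(172,150,60),(180,255,255))
    n_,l,st,ce=cv2.connectedComponentsWithStats(m);L=[(q,int(k[4])) for q,k in zip(ce[1:],st[1:]) if k[4]>5]
    e=proj(x,[.5122,-.1869,.088]);q=min(L,key=lambda t:np.linalg.norm(t[0]-e));D[n]=q;print(n,q,'exp home',e,'exp on strip',proj(x,[.5122,-.1869,.098]))
print(tri([(x,*D[n][0]) for n,x in (('side',a),('scene',b))]),tri([(x,*D[n][0]) for n,x in (('side',a),('scene',b),('wrist',w))]))
t=np.hstack([cv2.resize(x,(393,350),interpolation=cv2.INTER_CUBIC) for x in (a['pixels'][55:325,130:400],b['pixels'][150:320,120:390])])
cv2.imwrite('pics/end.png',t[:,:,::-1])
E
```

```text
t 22.90 p [ 0.4328 -0.1842  0.3858] yaw -1.65 F [ 0.8 -0.7 -0. ] w 0.0853 q [ 52.  12. -37.  99.   8.  71.  12.]
shift [1.000e-02 1.359e+01 7.940e+00] turn 0.010 norm 15.7 tilt [ 2.e-04 -1.e+00  8.e-04]
side (array([326.    , 129.8462]), 13) exp home [326.0889 129.6283] exp on strip [326.3605 126.8575]
scene (array([169.25  , 199.3333]), 12) exp home [169.6894 199.9339] exp on strip [168.9807 197.926 ]
wrist (array([379.0556, 195.4722]), 216) exp home [379.7909 196.0758] exp on strip [383.4762 199.5888]
[ 0.5116 -0.1875  0.0881] [ 0.5116 -0.1869  0.0883]
```

View pics/end.png

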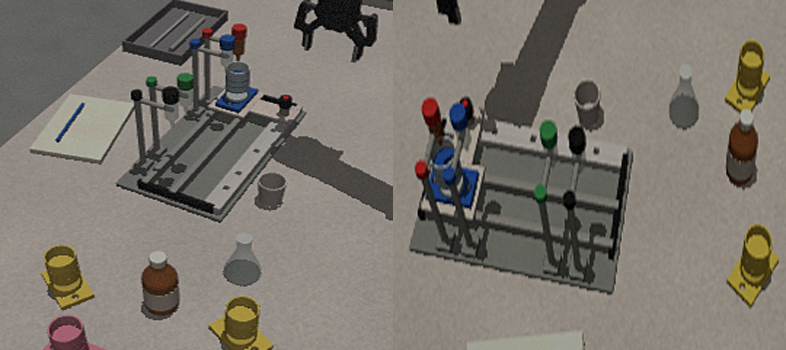

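The final view shows the cup under the red-capped head, at side crop (237,80) and scene crop (450,180). The knob top measures z = 0.088, which is pin home. The bottle, flask and beaker still stand where they were, and the gripper is clear.

```bash
python3 -c "
from bench import bot
print(bot.sign_off())"
```

```text
the job is handed in; nothing more can be done
None
```

The cup is seated on the carriage, the carriage is locked under the red-capped head, and I handed the job in at about 23 s on the robot's clock.

- **Cup:** I picked the cup with the blue foot and lowered it onto the two pegs. There was no resistance going down, and it came to rest on the deck with about 5 N upward. I let go, and the pictures show the foot flat on the deck.
- **Carriage:** I lifted the knob about 15 mm, slid the carriage 130 mm to the red head, then lowered and released the knob.
- **Pin:** While I still held the knob, the spring force fell to about 3.5 N. After release the top of the knob measured 88 mm above the bench, where the home position puts it. On the strip it would have been 98 mm.
- **Surroundings:** In the last pictures the heads, bottle, flask and beaker look upright and in place, and the gripper is touching nothing.
- **Disagreements and limits:**
  - Position estimates differed by 1–2 mm between views, as did the arm's own readings. I corrected for this from a close view of a peg through the foot's hole.
  - There was up to 6.6 N of sideways force on the knob while I slid and lowered it, and it was gone once I let go.

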